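# Switch on and try the repaired push-light

### The arm

A 6-joint arm with a two-finger parallel gripper is mounted at the origin on the work surface. World frame = base frame: x ahead of the robot, y to its left, z up, the work surface at z = 0. Lengths are in m, angles in rad, forces in N, time in s.
With the tool pointing down it reaches from about 0.4 to 0.825 m from the base axis. Payload 7 kg.
Tool frame: the origin (TCP) lies at the very end of the fingers, on their centre line; the grasp point (between the pads) lies ctrl.grasp_offset behind it (ctrl.grasp_offset is the distance from the TCP to the grasp point, in m); z points along the fingers, y is the line along which they close (so a half turn about z gives the same grasp; the last joint's range is limited). The gripper opens to 85 mm and grips with 20 to 120 N. Pads are 22 mm wide; open, the fingers measure 114 mm over their backs; the gripper's body (76 mm by 85 mm) begins 54 mm behind the grasp point. The pads swing forward as they close: fully open they stand 13 mm farther back than shut.
Start: joints at [-0.943, 0.359, 0.012, 0, -1.224, -0.288], TCP at [0.225, -0.636, 0.231] pointing down, gripper open.
Joint ranges: [-3.07, 3.07], [-1.43, 2.12], [-1.02, 1.25], [-3.03, 1.67], [-3.05, -0], [-3.03, 3.03]. Speed limits (rad/s): [2.39, 2.39, 3.01, 3.14, 3.14, 3.14].

### API

Orientations are given as a unit quaternion [w, x, y, z].
In Python, from station import ctrl gives the robot as it stands.
- The arm moves only by the shell command python3 -m handwheel 'ROWS' [FORCE]. ROWS is JSON, a list that holds one entry, the list of rows, each a list of 5 numbers: the shift along the tool's x, y, z in units of 0.03 m (1.0 is 0.03 m), then the turn about the tool's z in units of 0.15 rad (1.0 is 0.15 rad), then the gripper command: -1 is fully open, 1 is shut, values between are in proportion. In form: [[[x, y, z, turn, gripper], ...]]. A call has 1 to 8 rows; each row shifts and turns the commanded pose from where the row before left it, along the tool's axes as they then stand; what a row does not reach is not made up. A row lasts 1/8 s, in which the tool goes at most 62.5 mm and 10.7 degrees, less where a joint would pass 70% of its speed; a pose out of reach is approached as far as the arm can. A call with a number of a shift or a turn outside -1 to 1 is refused whole. A call with a gripper value outside its range is refused whole. The fingers move at their own pace and stop on an object; FORCE is the grip in N (left out, the last holds). Time passes only in rows, so rows that do not move let the fingers close. It gives the time, the measured TCP pose, the force, the opening and the grip force at its end, in the units of the state.
- ctrl.sense(): the state, without advancing time (a new reading comes with each control period).
- ctrl.snapshot(name): name is "scene" or "top" or "wrist"; returns a dict with "color" (384x512x3 uint8, red, green, blue), "vfov" (degrees; the focal length in pixels is half the picture's height over the tangent of half this angle, whatever the lens; pixels are square), "cx", "cy" (the principal point, pixels), "rvec" (rotation vector, rad) and "tvec" (3), from world to camera coordinates, as OpenCV has them. Camera axes: x right, y down, z forward; pixel columns grow to the right and rows downward; lengths in m; the calibration is good to about 2 mm. A picture is of the moment at which its call begins. There is no depth.
- ctrl.finish_job(): hands the job in; it is judged then, once.
The state is a dict: "time": time; "qpos": joint angles; "qvel": joint speeds; "joint_torque": joint torques, N m; "tcp_pos": TCP position; "tcp_rot": TCP orientation; "force": force on the tool from outside, world axes, zero at the start; "wrist_torque": the same for the moment, N m; "gripper_width": finger opening in m; "gripper_force": force on a finger pad.
Only numpy, scipy, OpenCV 4.12 (cv2) and the standard library are available. Lean on these libraries where they do the work, as an engineer would, in place of code of your own. Each camera call takes 0.05 s, during which the arm holds its last target. There are 200 camera calls.

### The job

The round push-light with the domed lens has been repaired and is plugged into one of the four sockets of the bench's socket block. Switch its socket on with the rocker switch in front of it, then press the lens in lightly with the fingertips until it gives, and let it spring back. Leave the other three switches as they are, leave everything plugged in where it sits, and do not move the screwdriver.

Things in the scene. Friction and masses are not known exactly. Their poses are not given: they have to be found in the camera images.
- block: The switched socket block: aluminium base plate with four identical grey modules side by side along y (70 mm apart) and a black cap at each end; 116 mm (x) by 326 mm (y), with fixing ears 378 mm; cap tops 50 mm, module tops 48 mm above the bench, fixed to the bench. Origin on the bench under its middle. Its -x side is the switch side, +x the socket side, z up
- socket_lamp: The grey module that the push-light is plugged into: 110 mm (x) by 70 mm (y) by 36 mm high, fixed. Origin under its middle, 36 mm below its top face; x points from the switch towards the socket, z up. The round socket recess is centred 20 mm to +x, 17.5 mm deep; the rocker switch is centred 34 mm to -x
- switch_lamp (a joint): Rocker of the light's module, rad: 0 off (it starts off), 0.40 on. Black, 27 mm long (x), 20 wide, in a frame 2.5 mm high; two flat faces meet over a pivot along y, 4 mm above the module's top. Off: socket-side face level, outer end (away from the socket, short white line) stands 9 mm above the top. On: outer face down, level. Press the outer end down, 2-3 N; past half-way it snaps over and stays.
- socket_charger: The grey module that the USB charger is plugged into: 110 mm (x) by 70 mm (y) by 36 mm high, fixed. Origin under its middle, 36 mm below its top face; x points from the switch towards the socket, z up. The round socket recess is centred 20 mm to +x, 17.5 mm deep; the rocker switch is centred 34 mm to -x
- switch_charger (a joint): Rocker of the charger's module, of the same kind and with the same angles; it may start off (0) or on (0.40)
- socket_timer: The grey module that the dial timer is plugged into: 110 mm (x) by 70 mm (y) by 36 mm high, fixed. Origin under its middle, 36 mm below its top face; x points from the switch towards the socket, z up. The round socket recess is centred 20 mm to +x, 17.5 mm deep; the rocker switch is centred 34 mm to -x
- switch_timer (a joint): Rocker of the timer's module, of the same kind and with the same angles; it may start off (0) or on (0.40)
- socket_chime: The grey module that the door chime is plugged into: 110 mm (x) by 70 mm (y) by 36 mm high, fixed. Origin under its middle, 36 mm below its top face; x points from the switch towards the socket, z up. The round socket recess is centred 20 mm to +x, 17.5 mm deep; the rocker switch is centred 34 mm to -x
- switch_chime (a joint): Rocker of the chime's module, of the same kind and with the same angles; it may start off (0) or on (0.40)
- switch_lamp_end (a point): Point on the top of the light's rocker switch, on the outer face (away from the socket), 11 mm from the pivot along the face: the spot to press. Off: 8 mm above the module's top; on: 4 mm
- switch_charger_end (a point): The same point on the rocker switch of the module with the charger; it moves about 4 mm when that switch is thrown
- switch_timer_end (a point): The same point on the rocker switch of the module with the timer; it moves about 4 mm when that switch is thrown
- switch_chime_end (a point): The same point on the rocker switch of the module with the chime; it moves about 4 mm when that switch is thrown
- lamp: The push-light: white round housing 61 mm across with a domed lens on top, the lens apex 53 mm above its origin (about 35 mm above the module's top). Loose (about 100 g): its round foot, 37 mm across, sits 17.5 mm deep in the socket recess with 1 mm of play. Origin at the centre of the foot's underside, 18.5 mm above the module's origin; z up
- lens_top (a point): Apex of the push-light's lens, a white dome 49 mm across
- lens (a joint): How far the lens is pressed in, m: 0 out, 0.005 at its stop. It slides straight down into the housing against a spring, about 1 N to start and 4 N at the stop, and springs back when released; it works the light from 2.5 mm on
- charger: USB charger: plain white block 48 (x) by 38 (y) mm, top 36 mm above the module's top, loose in its socket. Origin at the centre of the underside of its foot, z up
- timer: Plug-in timer: white, square 58 by 56 mm, with a flat round toothed dial on top, highest point 39 mm above the module's top, loose in its socket. Origin as for the charger
- chime: Door chime receiver: white, oblong 58 (x) by 46 (y) mm with a slotted top, top 30 mm above the module's top, loose in its socket. Origin as for the charger
- screwdriver: Screwdriver lying on the bench beyond the block's +y end, 190 mm long, yellow handle 26 mm thick, loose. Origin on the bench under its middle; x along it, handle to -x
There are look-alikes about, which are no part of the job. Leave any blue or brown look-alike of the lamp alone.

How it is judged:
On the way, in this order (a step that is already met when the one before it is completed fails the run):
1. the push-light's socket is switched on (value of joint switch_lamp above 0.33 rad), for 0.2 s.
2. then the lens is pressed in by at least 2.5 mm (value of joint lens above 0.0025 m and value of joint switch_lamp above 0.33 rad), for 0.05 s.
At the end, for the whole second after the job is handed in: The light's rocker is on (above 0.33 rad), its lens back out (within 1 mm), the light upright and within 6 mm of its start; the other switches' press points within 2 mm, the other plug-ins within 6 mm and the screwdriver within 20 mm of their starts (value of joint switch_lamp above 0.33 rad and value of joint lens below 0.001 m and distance of each of lamp, charger, timer, chime from where it was at the start of the episode below 0.006 m and angle between lamp's own z axis and vertical below 0.1 rad and linear speed of lamp below 0.02 m/s and distance of each of switch_charger_end, switch_timer_end, switch_chime_end from where it was at the start of the episode below 0.002 m and distance of screwdriver from where it was at the start of the episode below 0.02 m); the robot touches nothing.
It fails at once if another switch is thrown or part-pressed (its press point moves more than 2 mm) (distance of any of switch_charger_end, switch_timer_end, switch_chime_end from where it was at the start of the episode above 0.002 m).
It fails at once if something plugged in is lifted, pulled out or shoved by more than 6 mm (distance of any of lamp, charger, timer, chime from where it was at the start of the episode above 0.006 m).
It fails at once if the push-light is pressed harder than 20 N (contact force between the fingers and lamp above 20 N).
It fails at once if the screwdriver is moved by more than 20 mm (distance of screwdriver from where it was at the start of the episode above 0.02 m).
It also fails if it takes over 32 s, if anything falls off the work surface, if the arm or the gripper's body presses on something with over 40 N, if the wrist force passes 120 N, or if a joint passes its speed limit or range.

## Working session

There is one attempt and no reset: what is moved stays moved. The work goes in short steps, Python scripts to look and compute and a shell command to move; the robot and the scene stay as the last step left them, time stands still between calls to the robot, and variables do not carry over. Pictures are saved under pics/ and viewed, at most 10 in all, crops included, and the job is handed in when it is done.

```bash
mkdir -p pics; cat > h.py <<'E'
import numpy as np,cv2
from station import ctrl
def snap(n,f=None):
    s=ctrl.snapshot(n)
    if f: cv2.imwrite('pics/'+f,cv2.cvtColor(s['color'],cv2.COLOR_RGB2BGR))
    return s
def K(s):
    f=192/np.tan(np.radians(s['vfov'])/2); return np.array([[f,0,s['cx']],[0,f,s['cy']],[0,0,1]])
def ray(s,u,v,z):
    R=cv2.Rodrigues(np.array(s['rvec'],float))[0];t=np.array(s['tvec'],float).ravel()
    c=-R.T@t;d=R.T@np.linalg.inv(K(s))@[u,v,1];return c+d*(z-c[2])/d[2]
def proj(s,p):
    return cv2.projectPoints(np.array(p,float).reshape(-1,1,3),np.array(s['rvec'],float),np.array(s['tvec'],float),K(s),None)[0].reshape(-1,2)
E
python3 - <<'E'
from h import *
for n in('scene','top'):
    s=snap(n,n+'1.png');R=cv2.Rodrigues(np.array(s['rvec'],float))[0];print(n,s['vfov'],-R.T@np.ravel(s['tvec']))
    import pickle;pickle.dump(s,open(n+'.pkl','wb'))
print(ctrl.sense())
E
```

```text
scene 53.713782685892795 [ 9.85886825e-01 -9.05363461e-04  7.63161586e-01]
top 43.90196359920479 [0.34209033 0.03627283 1.21292426]
{'time': 0.1, 'qpos': array([-9.42905014e-01,  3.59363744e-01,  1.11670764e-02, -3.03251885e-04,
       -1.22407892e+00, -2.88126363e-01]), 'qvel': array([ 0.00076799, -0.00057161,  0.00135935,  0.00256057,  0.00020068,
       -0.00066016]), 'joint_torque': array([ 1.83935094e-04, -5.84764802e+01,  2.94107276e+01,  6.95443287e+00,
       -3.18686005e-03, -1.03731159e-05]), 'tcp_pos': array([ 0.22481097, -0.63602432,  0.23043418]), 'tcp_rot': array([-1.99165130e-04, -1.69015582e-01,  9.85613091e-01,  7.26435974e-04]), 'force': array([ 0.44500927, -0.55118463,  0.51933686]), 'wrist_torque': array([-0.05218988,  0.06794558,  0.05885943]), 'gripper_force': 0.0, 'gripper_width': 0.08519966182422307}
```

View pics/top1.png

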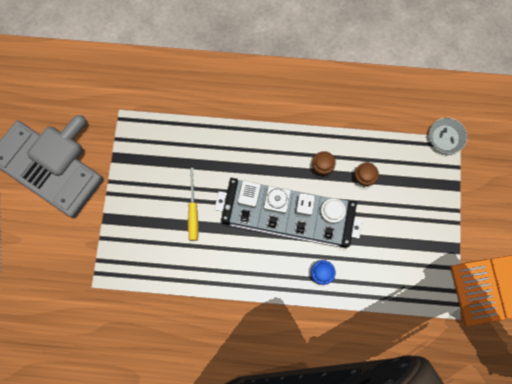

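View pics/scene1.png

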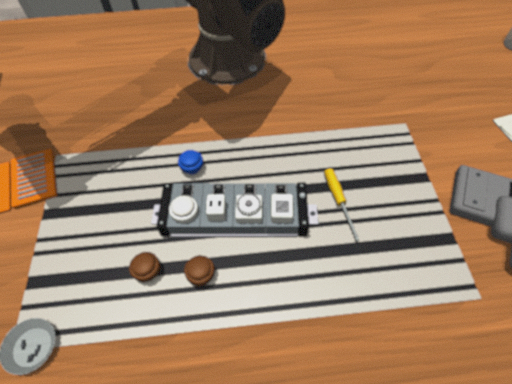

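Top view: the block runs from (230,200) to (350,235). Round candidates are the white dome at (333,210), the timer dial at (277,199), the blue dome at (322,272) on the bench, the brown domes at (324,162) and (366,174), and the grey dish at (447,136). The description fits the white dome at (333,210), in the -y end module, whose rocker is at about (328,233). I'll check this in a close crop.

```bash
python3 - <<'E'
from h import *
import pickle
s=pickle.load(open('top.pkl','rb'))
im=cv2.cvtColor(s['color'],cv2.COLOR_RGB2BGR)[170:255,210:370]
cv2.imwrite('pics/crop1.png',cv2.resize(im,None,fx=5,fy=5,interpolation=cv2.INTER_CUBIC))
for n,u,v,z in(('lamp',333,210,.075),('sw',328,233,.054),('timer',277,199,.087),('ear-',356,228,.005),('ear+',221,201,.005),('chime',249,193,.078)): print(n,ray(s,u,v,z))
E
```

```text
lamp [ 0.56237849 -0.12213747  0.075     ]
sw [ 0.50822514 -0.11602654  0.054     ]
timer [0.57543987 0.01571815 0.087     ]
ear- [ 0.5342199  -0.19313523  0.005     ]
ear+ [0.57478681 0.15807167 0.005     ]
chime [0.58635074 0.08474414 0.078     ]
```

View pics/crop1.png

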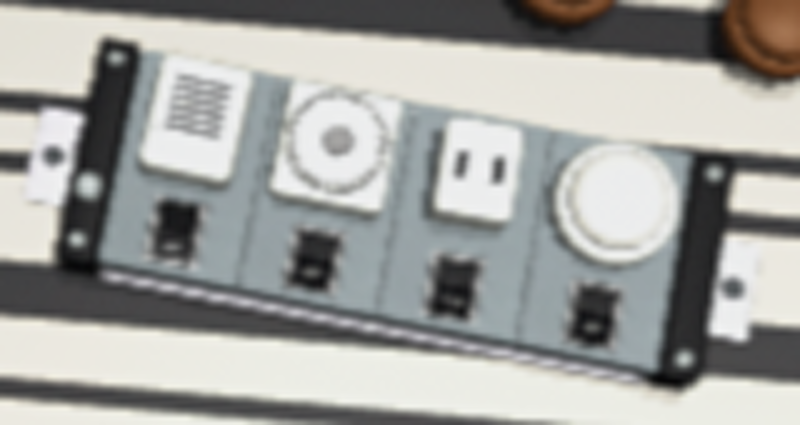

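The crop confirms it. The -y end module carries a smooth white dome on a round housing, at top-view pixel (335,210). Its neighbours are the slotted-face charger, the dialled timer and the louvred chime. The dome's rocker is at (328.5,233). Next I'll refine the positions.

```bash
cat >> h.py <<'E'
def blobs(m,lo,hi):
    n,l,st,c=cv2.connectedComponentsWithStats(m.astype(np.uint8))
    return [(c[i],st[i]) for i in range(1,n) if lo<st[i][4]<hi]
E
python3 - <<'E'
from h import *
import pickle
for n,box in(('top',(170,255,225,358)),('scene',(175,245,155,320))):
    s=pickle.load(open(n+'.pkl','rb'));c=s['color'].astype(int);g=c.max(2)
    m=np.zeros(g.shape,bool);a,b,e,f=box;m[a:b,e:f]=True
    print(n,'white')
    for p,st in blobs(m&(c.min(2)>195),60,1500): print(p.round(1),st,ray(s,*p,.075).round(4))
    print('black')
    for p,st in blobs(m&(g<60),15,400): print(p.round(1),st,ray(s,*p,.053).round(4))
s=pickle.load(open('top.pkl','rb'))
a=ray(s,356.6,227.6,.005);b=ray(s,220.4,201,.005);d=b-a;print('ears',np.linalg.norm(d),np.arctan2(-d[0],d[1]),(a+b)/2)
E
```

```text
top white
[305.4 203.4] [297 194  17  20 242] [ 0.5729 -0.0543  0.075 ]
[286.5 245.5] [ 225  235  133   20 1352] [ 0.4667 -0.0161  0.075 ]
[238.5 253.3] [225 252  36   3  72] [0.4383 0.0965 0.075 ]
black
[243.6 171. ] [225 170  36   4  61] [0.6471 0.1045 0.053 ]
[320.1 174.5] [309 170  25   9 117] [ 0.6545 -0.0878  0.053 ]
[353.  177.3] [349 172   9  11  59] [ 0.6541 -0.1705  0.053 ]
[229.9 200.1] [225 179  12  48 253] [0.5698 0.1315 0.053 ]
[348.5 223.7] [339 201  19  46 325] [ 0.5356 -0.1652  0.053 ]
[245.  214.5] [242 211   7  10  53] [0.5369 0.0908 0.053 ]
[272.2 222. ] [268 217   9  11  64] [0.5239 0.0222 0.053 ]
[300.1 227.3] [296 223   9  10  63] [ 0.5167 -0.047   0.053 ]
[328.2 233. ] [325 228   8  11  64] [ 0.5084 -0.1166  0.053 ]
scene white
[214.8 203.8] [206 195  18  19 267] [ 0.5687 -0.0546  0.075 ]
[248.2 203.3] [239 195  20  18 224] [0.5757 0.0156 0.075 ]
[281.3 204.6] [272 194  20  23 294] [0.5868 0.0845 0.075 ]
[182.  206.6] [170 196  27  24 405] [ 0.5677 -0.1236  0.075 ]
[248.4 241.7] [175 238 145   7 607] [0.6639 0.0078 0.075 ]
black
[187.1 190.3] [183 186   8   9  48] [ 0.5134 -0.1163  0.053 ]
[218.1 189.8] [215 186   7   7  37] [ 0.5199 -0.0473  0.053 ]
[249.2 189.4] [246 186   7   7  33] [0.5269 0.022  0.053 ]
[280.1 189.6] [277 187   7   6  30] [0.5353 0.0902 0.053 ]
[169.2 239.2] [155 238  27   4  41] [ 0.6298 -0.1538  0.053 ]
ears 0.356405575265801 -0.11041124545117662 [ 0.55501854 -0.01750092  0.005     ]
```

```bash
python3 -m handwheel '[[[-0.9,0.8,0,0,1],[-0.9,0.8,0,0,1],[-0.9,0.8,0,0,1],[-0.9,0.8,0,0,1],[-0.9,0.8,0,0,1],[-0.9,0.8,0,0,1],[-0.9,0.8,0,0,1],[-0.9,0.8,0,0,1]]]' 40
python3 -m handwheel '[[[-0.9,0.8,0,0,1],[-0.9,0.8,0,0,1],[-0.9,0.8,0,0,1],[-0.9,0.8,0,0,1],[-0.9,0.8,0,0,1],[-0.9,0.8,0,0,1],[-0.9,0.8,0,0,1],[-0.8,0.8,0,0,1]]]'
cat >> h.py <<'E'
from scipy.spatial.transform import Rotation as Rt
def goto(p,yaw=-0.11):
    s=ctrl.sense();q=np.array(s['tcp_rot']);R=Rt.from_quat(np.roll(q,-1)).as_matrix()
    a=np.arctan2(R[1,0],R[0,0]);t=(a-(yaw+np.pi)+np.pi)%(2*np.pi)-np.pi
    print('t',s['time'],'tcp',np.round(s['tcp_pos'],4),'F',np.round(s['force'],2),'w',round(s['gripper_width'],4),'units',np.round(R.T@(np.array(p)-s['tcp_pos'])/.03,2),'turn',round(t/.15,2),'tilt',R[:,2].round(3))
E
python3 -c "
from h import *
goto([.4958,-.1164,.13])"
```

```text
time: 1.1
tcp_pos: [0.3648, -0.3822, 0.231]
tcp_rot: [-0.0, -0.169, 0.986, 0.0]
force: [0.7, 0.3, 0.1]
gripper_width: 0.0001
gripper_force: 0.0
time: 2.1
tcp_pos: [0.5017, -0.1302, 0.231]
tcp_rot: [-0.0, -0.169, 0.986, 0.0]
force: [0.5, 0.3, -0.7]
gripper_width: -0.0002
gripper_force: 0.0
t 2.1 tcp [ 0.5017 -0.1302  0.231 ] F [ 0.48  0.27 -0.74] w -0.0002 units [0.03 0.5  3.37] turn 3.0 tilt [-0.  0. -1.]
```

```bash
python3 -m handwheel '[[[0,0,0.5,1,1],[0,0,0.5,1,1],[0,0,0.5,1,1],[0,0,0,0,1],[0,0,0,0,1]]]'
python3 - <<'E'
from h import *
goto([.4958,-.1164,.13])
s=snap('wrist','w1.png')
print(proj(s,[[.4958,-.1164,.056],[.5087,-.1179,.052],[.5624,-.1238,.083],[.496,-.13,.186]]).round(0))
E
```

```text
time: 2.72
tcp_pos: [0.5017, -0.1314, 0.1868]
tcp_rot: [0.0, 0.053, 0.999, -0.0]
force: [0.1, 0.8, -0.0]
gripper_width: -0.0002
gripper_force: 0.0
t 2.725 tcp [ 0.5017 -0.1314  0.1868] F [ 0.15  0.81 -0.04] w -0.0002 units [0.25 0.48 1.89] turn 0.02 tilt [ 0. -0. -1.]
[[271. 174.]
 [271. 186.]
 [271. 248.]
 [258. 229.]]
```

View pics/w1.png

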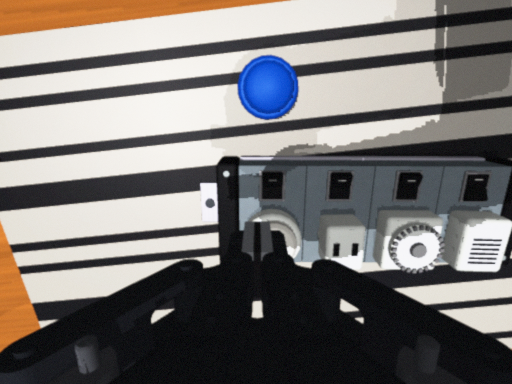

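The wrist view shows the light's rocker at (272,185), against a predicted (271,186). The lens is beneath the fingers at about (271,238). I'll move over the outer end and press.

```bash
python3 -m handwheel '[[[0.25,0.48,0.4,0,1],[0,0,0.8,0,1],[0,0,0.8,0,1],[0,0,0.8,0,1],[0,0,0.8,0,1],[0,0,0.4,0,1],[0,0,0,0,1]]]'; python3 -c "
from h import *
goto([.4958,-.1164,.0525])"
```

```text
time: 3.65
tcp_pos: [0.495, -0.116, 0.0658]
tcp_rot: [-0.001, 0.055, 0.998, -0.0]
force: [-0.5, 0.4, 0.8]
gripper_width: 0.0001
gripper_force: 0.0
t 3.65 tcp [ 0.495  -0.116   0.0658] F [-0.49  0.42  0.81] w 0.0001 units [-0.03 -0.01  0.44] turn 0.0 tilt [-0.002 -0.    -1.   ]
```

```bash
python3 -m handwheel '[[[0,0,0.1,0,1],[0,0,0.1,0,1],[0,0,0.1,0,1],[0,0,0,0,1]]]'; python3 -m handwheel '[[[0,0,0.06,0,1],[0,0,0.05,0,1],[0,0,0.05,0,1],[0,0,0,0,1]]]'
```

```text
time: 4.15
tcp_pos: [0.4958, -0.1162, 0.0574]
tcp_rot: [0.0, 0.055, 0.998, 0.0]
force: [-0.6, -0.2, -0.1]
gripper_width: 0.0001
gripper_force: 0.1
time: 4.65
tcp_pos: [0.4955, -0.1162, 0.0523]
tcp_rot: [-0.0, 0.055, 0.998, -0.0]
force: [0.5, 0.2, 0.0]
gripper_width: -0.0002
gripper_force: 0.0
```

```bash
python3 -m handwheel '[[[0,0,-0.5,0,1],[0,0,-1,0,1],[0,0,-1,0,1],[0,0,-1,0,1],[0,0,0,0,1],[0,0,0,0,1]]]'; python3 - <<'E'
from h import *
goto([.5624,-.1238,.095])
s=snap('wrist');im=cv2.cvtColor(s['color'],cv2.COLOR_RGB2BGR)
print(proj(s,[[.5087,-.1179,.052],[.5624,-.1238,.083]]).round(0))
u,v=proj(s,[[.5087,-.1179,.052]])[0].astype(int)
c=im[max(v-40,0):v+110,u-60:u+200];cv2.imwrite('pics/c2.png',cv2.resize(c,None,fx=3,fy=3,interpolation=cv2.INTER_CUBIC))
print(max(v-40,0),u-60)
E
```

```text
time: 5.4
tcp_pos: [0.4954, -0.1162, 0.158]
tcp_rot: [0.0, 0.055, 0.998, 0.0]
force: [-0.7, 1.2, -0.6]
gripper_width: 0.0002
gripper_force: 0.0
t 5.4 tcp [ 0.4954 -0.1162  0.158 ] F [-0.65  1.21 -0.55] w 0.0002 units [-2.25 -0.01  2.1 ] turn -0.0 tilt [ 0.001  0.    -1.   ]
[[256. 202.]
 [256. 272.]]
161 196
```

View pics/c2.png

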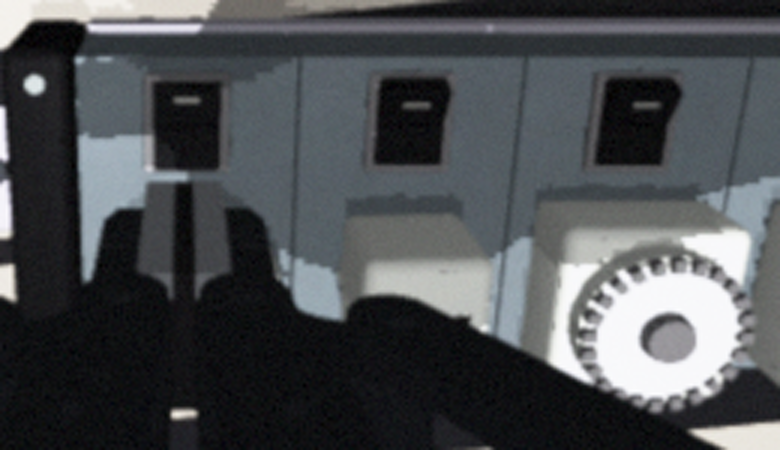

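The lens is at the fingers and the rocker is at pixel (258,200), but a straight-on view doesn't settle whether it snapped. I'll hover over the lens and compare the outer end's stereo height with its neighbours.

```bash
python3 -m handwheel '[[[-0.75,0,0,0,1],[-0.75,0,0,0,1],[-0.75,0,0.3,0,1],[0,0,0.4,0,1],[0,0,0.4,0,1],[0,0,0,0,1],[0,0,0,0,1]]]'; python3 - <<'E'
from h import *
goto([.5624,-.1238,.086])
s=snap('wrist');im=cv2.cvtColor(s['color'],cv2.COLOR_RGB2BGR)
R=cv2.Rodrigues(np.array(s['rvec'],float))[0];print('cam',-R.T@np.ravel(s['tvec']))
ex=np.array([.994,-.11,0]);ey=np.array([.11,.994,0]);o=np.array([.5425,-.1216,0])
for k in range(3):
    b=o+.07*k*ey-.034*ex
    print(k,'end off/on',proj(s,[b-.010*ex+[0,0,.056],b-.011*ex+[0,0,.052],b+[0,0,.052]]).round(0).tolist())
u,v=proj(s,[o-.034*ex+[0,0,.052]])[0].astype(int);v0=max(v-50,0);print(v0,u-60)
c=im[v0:v+90,u-60:u+200];cv2.imwrite('pics/c3.png',cv2.resize(c,None,fx=3,fy=3,interpolation=cv2.INTER_CUBIC))
E
```

```text
time: 6.32
tcp_pos: [0.5625, -0.1236, 0.1248]
tcp_rot: [0.0, 0.055, 0.998, -0.0]
force: [-0.1, -0.4, -0.4]
gripper_width: -0.0001
gripper_force: 0.0
t 6.325 tcp [ 0.5625 -0.1236  0.1248] F [-0.08 -0.41 -0.41] w -0.0001 units [ 0.   -0.01  1.29] turn 0.0 tilt [ 0. -0. -1.]
cam [ 0.49376333 -0.11592251  0.2667257 ]
0 end off/on [[257.0, 117.0], [257.0, 116.0], [257.0, 131.0]]
1 end off/on [[353.0, 117.0], [351.0, 116.0], [350.0, 131.0]]
2 end off/on [[449.0, 117.0], [445.0, 116.0], [443.0, 131.0]]
80 196
```

View pics/c3.png

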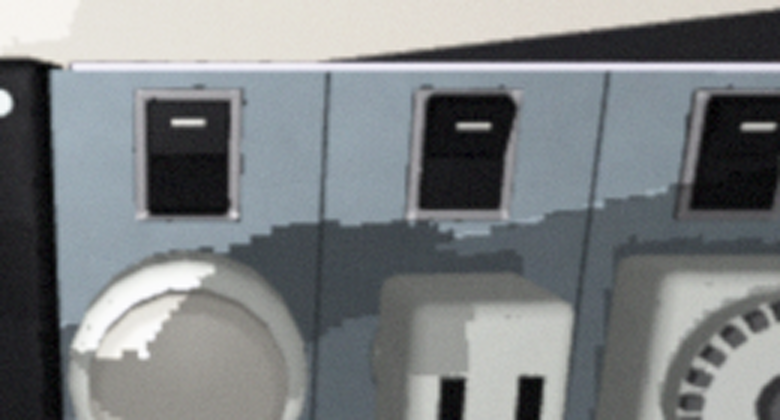

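The lamp's rocker is the mirror image of its off neighbour. Its outer face spans 56 px and its inner 62 px, against 63 and 57 on the charger, and the outer end no longer stands up. The tip also reached 52.3 mm with no load. The rocker is on, so next is the lens.

```bash
python3 -m handwheel '[[[0,0,0.4,0,1],[0,0,0.4,0,1],[0,0,0.3,0,1],[0,0,0.2,0,1],[0,0,0,0,1],[0,0,0,0,1]]]'; python3 -m handwheel '[[[0,0,0.05,0,1],[0,0,0.05,0,1],[0,0,0,0,1],[0,0,0,0,1]]]'
```

```text
time: 7.12
tcp_pos: [0.5629, -0.1237, 0.0857]
tcp_rot: [0.0, 0.055, 0.998, -0.0]
force: [0.4, -0.3, 0.7]
gripper_width: 0.0001
gripper_force: 0.0
time: 7.62
tcp_pos: [0.5629, -0.1236, 0.0827]
tcp_rot: [0.0, 0.055, 0.998, 0.0]
force: [1.5, 0.3, 2.2]
gripper_width: 0.0001
gripper_force: 0.7
```

```bash
python3 -m handwheel '[[[0,0,0.05,0,1],[0,0,0.05,0,1],[0,0,0,0,1],[0,0,0,0,1]]]'
```

```text
time: 8.12
tcp_pos: [0.5629, -0.1236, 0.0797]
tcp_rot: [0.0, 0.055, 0.998, -0.0]
force: [0.6, 0.7, 3.2]
gripper_width: 0.0
gripper_force: 1.6
```

```bash
python3 -m handwheel '[[[0,0,0.03,0,1],[0,0,0,0,1],[0,0,0,0,1]]]'; python3 -m handwheel '[[[0,0,-0.2,0,1],[0,0,-0.5,0,1],[0,0,-1,0,1],[0,0,-1,0,1],[0,0,-1,0,1],[0,0,0,0,1],[0,0,0,0,1]]]'
python3 - <<'E'
from h import *
s=snap('wrist');im=cv2.cvtColor(s['color'],cv2.COLOR_RGB2BGR)
cv2.imwrite('pics/w4.png',cv2.resize(im[120:384,150:512],None,fx=2.2,fy=2.2))
E
```

```text
time: 8.5
tcp_pos: [0.5629, -0.1237, 0.0787]
tcp_rot: [0.0, 0.055, 0.998, -0.0]
force: [1.0, 0.7, 3.5]
gripper_width: 0.0
gripper_force: 1.9
time: 9.38
tcp_pos: [0.5621, -0.1236, 0.1897]
tcp_rot: [-0.0, 0.055, 0.998, 0.0]
force: [0.3, 0.2, -0.4]
gripper_width: 0.0002
gripper_force: 0.0
```

View pics/w4.png

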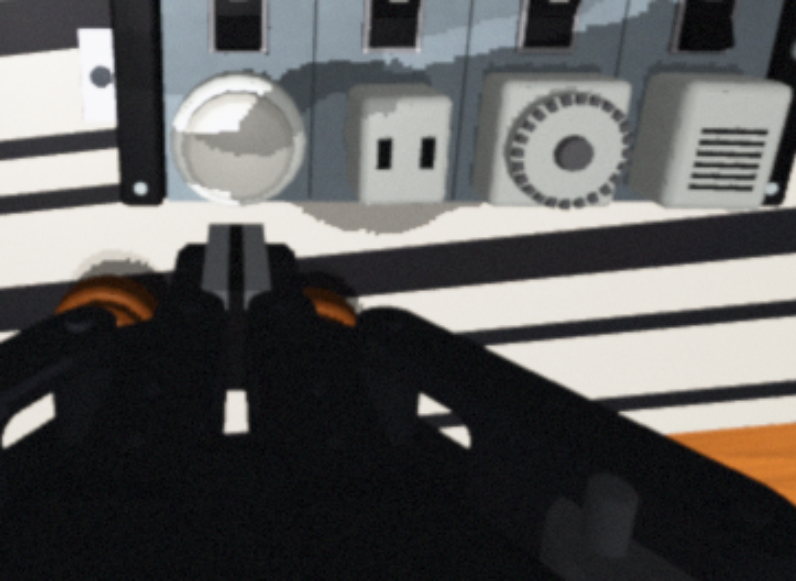

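The lamp sits upright and centred at crop pixel (240,140), the other plug-ins are in place, and the gripper is clear. The lens gave about 4–5 mm at 3.5 N.

```bash
python3 -c "
from h import *
print(ctrl.finish_job())"
```

```text
the job is handed in; nothing more can be done
None
```

I switched the push-light's socket on, pressed its lens in about 4–5 mm at 3.5 N, let it spring back, and handed the job in at about 9.4 s; no verdict came back, and that the rocker is on is read from the pictures and the zero-load tip height, not from a joint reading.

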